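Blender to high, then off

ROBOT

A 6-joint arm with a two-finger parallel gripper is mounted at the origin on a cart in front of the work surface, level with it; the furniture and walls round the work are solid. World frame = base frame: x ahead of the robot, y to its left, z up, the work surface at z = 0. Lengths are in m, angles in rad, forces in N, time in s.
With the tool pointing down it reaches from about 0.325 to 0.775 m from the base axis. Payload 5.5 kg.
Tool frame: the origin (TCP) lies on the mounting face of the last link; the fingertips stand 182 mm ahead of it and the grasp point (between the pads) lies r.pinch_z ahead of it (r.pinch_z is the distance from the TCP to the grasp point, in m); z points along the fingers, y is the line along which they close (so a half turn about z gives the same grasp; the last joint's range is limited). The gripper opens to 88 mm and grips with 3 to 60 N. Pads are 20 mm wide; open, the fingers measure 115 mm over their backs; the gripper's body (75 mm by 178 mm) begins 61 mm behind the grasp point.
Start: joints at [-1.178, 0.091, 1.231, -0, 1.82, -0.057], TCP at [0.261, -0.54, 0.405] pointing down, gripper open.
Joint ranges: [-2.87, 2.87], [-0.86, 2.18], [0.17, 2.46], [-1.51, 4.65], [0.06, 2.69], [-2.65, 2.65]. Speed limits (rad/s): [2.57, 2.57, 3.01, 3.14, 3.14, 3.14].

INTERFACE

Orientations are given as a unit quaternion [w, x, y, z].
In Python, from plant import r, move_gripper, capture, camera_params, regions_of, tip_of gives the robot as it stands. Calls block until the motion is done:
- r.move_pose(position, orientation): joint-space move of the TCP to a pose.
- r.move_straight(position, orientation=None, rate=0.15, until_force=None): straight line of the TCP; orientation=None keeps the orientation; rate is the mean speed in m/s. With until_force (N) it stops when the force on the tool has changed by that much, and returns True; else False.
- r.goto_joints(angles): joint-space move.
- move_gripper(opening, effort=None): finger opening in m; effort is the grip in N (None keeps the last); returns when the fingers have stopped.
- r.pause(seconds).
- r.solve_ik(position, orientation): joint angles nearest the present ones, or None.
- r.state(): the state.
- capture(name): name is "scene" or "top" or "wrist"; returns the picture (480x640x3 uint8, red, green, blue); there is no depth.
- camera_params(name): a dict with "intrinsics" (3x3 intrinsics, pixels), "extrinsics" (4x4, takes a point from camera to world coordinates); the wrist camera has in their place "tool_from_camera" (4x4, takes a point from camera to tool coordinates, whose origin is the TCP and whose axes are the flange's). Camera axes: x right, y up, looking along -z (the intrinsics and any distortion apply to the point x, -y, -z); pixel columns grow to the right and rows downward; lengths in m; the calibration is good to about 2 mm. A picture is of the moment at which its call begins: read the wrist's pose just before it. camera_params takes no time and is no camera call.
A pose or a line that the arm cannot do raises r.Unreachable and nothing moves.
- r.sign_off(): hands the job in; it is judged then, once.
Trained networks look in the newest picture that a camera, given by its name, has taken for a name from the list of things; names that differ only in an ending like _2 or _b are one class to them, and where a whole thing is asked for, a point or a joint stands for the part that bears it (a point fixed in the world has none). Each returns a list of dicts, best first, with "p" (0 to 1); they miss things now and then, are a little off and sometimes report something else, mostly with a low value. They report only what shows in the picture. A call takes as long as a camera call.
- regions_of(thing, camera): "pixels" (480x640 bool, what is visible of it) and "position" ([column, row] as shares, 0 to 1, of the picture: columns of its width, rows of its height, amid what is visible of it).
- tip_of(thing, camera): "position" ([column, row] as shares, 0 to 1, of the picture: columns of its width, rows of its height: a listed point, or the origin of a listed thing).
The state is a dict: "clock": time; "q": joint angles; "qd": joint speeds; "joint_efforts": joint torques, N m; "position": TCP position; "tool_rot": TCP orientation; "ft_force": force on the tool from outside, world axes, zero at the start; "moment": the same for the moment, N m; "gripper_width": finger opening in m; "gripper_force": force on a finger pad.
Only numpy, scipy, OpenCV 4.12 (cv2) and the standard library are available. Lean on these libraries where they do the work, as an engineer would, in place of code of your own. Each camera call takes 0.05 s, during which the arm holds its last target. There are 200 camera calls.

TASK

The blender on the worktop is set to low speed: its short key is latched down. Switch it to high by pressing the long key fully down until it latches and the short key pops up, and then switch it off by pressing the round key fully down, so that it stays down and the other three keys are up. Do not press the medium key at any time, and do not disturb the tumbler, the garlic or the lemon.

Things in the scene. Friction and masses are not known exactly. Their poses are not given: they have to be found in the camera images.
- blender: Countertop blender, fixed: grey base 256 mm deep (x), 206 mm wide (y), closed steel jar on its rear part. Origin on the worktop 110 mm behind the front edge of the base, midway across it; x points from the key side to the jar, y along the row of keys, z up. The motor block (90 mm high) begins 114 mm behind the key row; the jar (radius 50 mm, top 258 mm high) is 114 mm behind the key row.
- key_row (a point): Middle of the row of four white keys, on the black panel of the flat front deck, 61 mm above the worktop, 68 mm in front of the blender's origin. Keys stand at y = -66, -22, 22 and 66 mm from it along the blender's y; which key is at which place varies.
- key_round_top (a point): Centre of the top face of the OFF key: round, 30 mm across. White, slides straight down; the top is 78 mm above the worktop when up and about 68 mm when latched down. The point moves with the key.
- key_round (a joint): Travel of key_round, in m, pressed = positive: 0 up, about 0.010 latched down, 0.012 at its end stop. Starts up.
- key_short_top (a point): Centre of the top face of the low-speed key: a small bar, 18 mm long front to back and 28 mm wide. White, slides straight down; the top is 78 mm above the worktop when up and about 68 mm when latched down. The point moves with the key.
- key_short (a joint): Travel of key_short, in m, pressed = positive: 0 up, about 0.010 latched down, 0.012 at its end stop. Starts latched down.
- key_medium_top (a point): Centre of the top face of the middle-speed key: an oblong, 36 mm long front to back and 28 mm wide. White, slides straight down; the top is 78 mm above the worktop when up and about 68 mm when latched down. The point moves with the key.
- key_medium (a joint): Travel of key_medium, in m, pressed = positive: 0 up, about 0.010 latched down, 0.012 at its end stop. Starts up.
- key_long_top (a point): Centre of the top face of the high-speed key: the longest oblong, 56 mm long front to back and 28 mm wide. White, slides straight down; the top is 78 mm above the worktop when up and about 68 mm when latched down. The point moves with the key.
- key_long (a joint): Travel of key_long, in m, pressed = positive: 0 up, about 0.010 latched down, 0.012 at its end stop. Starts up. All keys share one spring latch: a key pressed to 0.011 or more stays down by itself and on the way frees the key that was down, which springs up. Let go earlier, it springs back. Pressed slowly it takes 2 N at first, up to about 5 N before the end stop.
- tumbler: Loose pink steel tumbler, 72 mm across, 112 mm high, standing left of the blender; origin at the centre of its underside, z up. Bystander.
- garlic: Loose bulb of garlic, 60 x 57 x 58 mm, standing left of the blender; origin at the middle of its underside. Bystander.
- lemon: Loose lemon, 78 x 55 x 56 mm, lying right of the blender; origin at the middle of its underside. Bystander.

How it is judged:
By the outcome, as a careful person would: the job done as asked, in the order asked, and still so for the second after the job is handed in, with the robot touching nothing.
It also fails if it takes over 35 s, if anything falls off the work surface, if the arm or the gripper's body presses on something with over 40 N, if the wrist force passes 120 N, or if a joint passes its speed limit or range.

## Working session

There is one attempt and no reset: what is moved stays moved. The work goes in short steps, each a Python script; the robot and the scene stay as the last script left them, time stands still between calls to the robot, and variables do not carry over. Pictures are saved under pics/ and viewed, at most 10 in all, crops included, and the job is handed in when it is done.

```bash
mkdir -p pics; ls
cat > h.py <<'E'
import numpy as np, cv2
from plant import r, move_gripper, capture, camera_params, regions_of, tip_of
def save(n,im): cv2.imwrite(f'pics/{n}.png',cv2.cvtColor(im,cv2.COLOR_RGB2BGR))
def ray(cam,px,E=None):
    c=camera_params(cam); K=np.array(c['intrinsics']); E=np.array(c['extrinsics']) if E is None else E
    d=c.get('distortion'); 
    u=cv2.undistortPoints(np.array([[px]],float),K,None if d is None else np.array(d,float))[0,0]
    v=E[:3,:3]@np.array([u[0],-u[1],-1]); return E[:3,3],v
def at_z(cam,px,z,E=None):
    o,v=ray(cam,px,E); return o+v*(z-o[2])/v[2]
def tri(rays):
    A=np.zeros((3,3));b=np.zeros(3)
    for o,v in rays:
        v=v/np.linalg.norm(v);P=np.eye(3)-np.outer(v,v);A+=P;b+=P@o
    return np.linalg.solve(A,b)
E
python3 - <<'E'
from h import *
print(camera_params('top'),camera_params('wrist').keys(),r.pinch_z)
s=r.state();print(s['clock'],s['position'],s['tool_rot'])
for c in('top','scene'): save(c,capture(c))
R={}
for n in('key_round_top','key_short_top','key_medium_top','key_long_top','key_row','blender','tumbler','garlic','lemon'):
    for c in('top','scene'):
        t=tip_of(n,c)
        for k in t[:2]: 
            px=np.array(k['position'])*[640,480]
            print(n,c,round(k['p'],2),px.round(1),at_z(c,px,.0 if n in('blender','tumbler','garlic','lemon') else .061 if n=='key_row' else .068 if 'short' in n else .078).round(4))
        if t: R.setdefault(n,[]).append(ray(c,np.array(t[0]['position'])*[640,480]))
    if len(R.get(n,[]))==2: print('TRI',n,tri(R[n]).round(4))
print(r.state()['clock'])
E
```

```text
pics
{'intrinsics': array([[488.8167325 ,   0.        , 324.208601  ],
       [  0.        , 488.8167325 , 238.72923253],
       [  0.        ,   0.        ,   1.        ]]), 'extrinsics': array([[ 0.00900708,  0.98910771, -0.14691767,  0.40808079],
       [-0.9995621 ,  0.00476439, -0.02920445,  0.04312995],
       [-0.02818637,  0.14711638,  0.9887175 ,  0.92762763],
       [ 0.        ,  0.        ,  0.        ,  1.        ]])} dict_keys(['intrinsics', 'tool_from_camera']) 0.1633
0.0 [ 0.26089071 -0.54037998  0.4035087 ] [-9.58210377e-04  9.74816761e-01  2.23005243e-01 -1.58654698e-04]
key_round_top top 0.61 [286.4 248.3] [0.517  0.1345 0.078 ]
key_round_top scene 0.53 [287.4 267.8] [0.509  0.1394 0.078 ]
TRI key_round_top [0.5169 0.1343 0.0719]
key_short_top top 0.63 [332.7 244. ] [0.5265 0.0534 0.068 ]
key_short_top scene 0.57 [321.8 250.4] [0.5225 0.0531 0.068 ]
TRI key_short_top [0.5255 0.0524 0.0666]
key_medium_top top 0.74 [360.1 240.9] [0.5308 0.0052 0.078 ]
key_medium_top top 0.34 [325.1 246.4] [0.5208 0.0665 0.078 ]
key_medium_top scene 0.85 [339.9 240. ] [0.5153 0.018  0
[... 311 characters left out ...]
16 0.061 ]
key_row scene 0.77 [313.8 259.6] [0.5182 0.0749 0.061 ]
TRI key_row [0.5204 0.0721 0.0586]
blender top 0.74 [316.2 221.7] [0.5791 0.0862 0.    ]
blender top 0.16 [322. 251.] [0.5222 0.0746 0.    ]
blender scene 0.69 [284.8 275.6] [0.581  0.0862 0.    ]
TRI blender [0.5794 0.0867 0.0009]
tumbler top 0.9 [235.1 261.5] [0.501 0.241 0.   ]
tumbler scene 0.75 [244.  334.5] [0.5011 0.233  0.    ]
TRI tumbler [0.4985 0.2379 0.0052]
garlic scene 0.64 [203.1 304.6] [0.6046 0.2405 0.    ]
lemon top 0.65 [393.6 206. ] [ 0.6104 -0.0629  0.    ]
lemon scene 0.64 [338.4 240.2] [ 0.6057 -0.0713  0.    ]
lemon scene 0.58 [284.8 273.2] [0.5867 0.0814 0.    ]
TRI lemon [ 0.6063 -0.0655  0.0028]
1.0
```

Run:
```python
import cv2
t=cv2.imread('pics/top.png')[150:330,200:440]; s=cv2.imread('pics/scene.png')[180:360,180:420]
cv2.imwrite('pics/both.png',cv2.vconcat([cv2.resize(t,(400,300),interpolation=3),cv2.resize(s,(400,300),interpolation=3)]))
```

```text
(no output)
```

View pics/both.png

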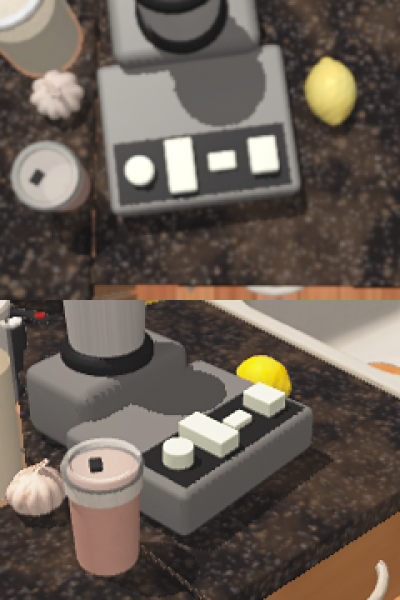

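The picture shows the row from left (+y) to right as round, long, short (low) and medium. In the top image these are at about (284,252), (308,249), (333,246) and (358,243). The tumbler is on the left, near the round key. Next I'll take a close look with the wrist camera.

```bash
cat >> h.py <<'E'
def down(yaw): return [0,np.cos(yaw/2),np.sin(yaw/2),0]
def wristE():
    from scipy.spatial.transform import Rotation as Ro
    s=r.state(); T=np.eye(4); w,x,y,z=s['tool_rot']; T[:3,:3]=Ro.from_quat([x,y,z,w]).as_matrix(); T[:3,3]=s['position']
    return T@np.array(camera_params('wrist')['tool_from_camera'])
E
python3 - <<'E'
from h import *
yaw=np.radians(9)
print(camera_params('wrist')['tool_from_camera'])
print(r.solve_ik([.49,.09,.40],down(yaw)))
r.move_pose([.47,.09,.40],down(yaw)); move_gripper(0.0)
E1=wristE(); im=capture('wrist'); save('w1',im)
for n,z in(('key_round_top',.078),('key_long_top',.078),('key_short_top',.068),('key_medium_top',.078),('key_row',.061),('blender',0)):
    for k in tip_of(n,'wrist')[:2]:
        px=np.array(k['position'])*[640,480]; print(n,round(k['p'],2),px.round(1),at_z('wrist',px,z,E1).round(4))
print(r.state()['clock'],r.state()['gripper_width'],r.state()['position'])
E
```

```text
[[-6.76146774e-05  9.62794904e-01  2.70233174e-01  7.38702429e-02]
 [ 9.99999968e-01  1.30492167e-04 -2.14712789e-04  7.38956623e-04]
 [-2.41987692e-04  2.70233151e-01 -9.62794882e-01  2.06786963e-02]
 [ 0.00000000e+00  0.00000000e+00  0.00000000e+00  1.00000000e+00]]
[ 1.13349612e-01 -1.83835866e-01  1.50545516e+00 -4.44089210e-16
  1.81997336e+00  1.52706631e+00]
key_round_top 0.7 [250.3 157.8] [0.5098 0.1413 0.078 ]
key_long_top 0.57 [319.  157.6] [0.5174 0.0942 0.078 ]
key_short_top 0.77 [377.9 156.2] [0.5241 0.0524 0.068 ]
key_medium_top 0.87 [444.  163.1] [0.5273 0.0076 0.078 ]
key_row 0.73 [345.4 153.7] [0.5218 0.0751 0.061 ]
blender 0.56 [345.7  66. ] [0.588  0.0824 0.    ]
5.0583 0.00040051416488396573 [0.46999783 0.09000756 0.39997566]
```

View pics/w1.png

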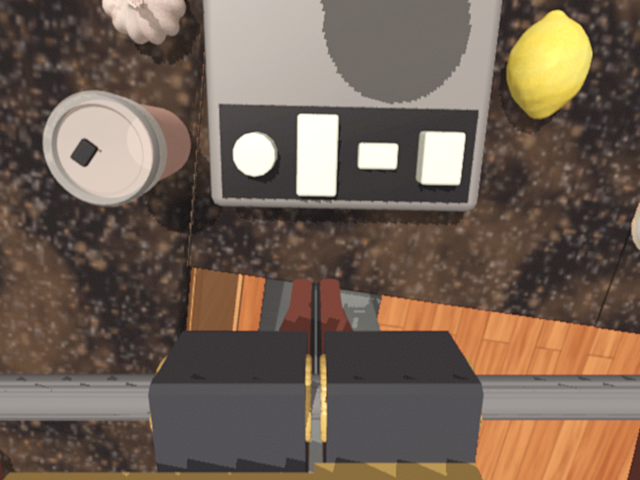

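The wrist view confirms the layout: round at (255,155), long (317,155), short (378,156) and medium (441,158). The row runs parallel to the image rows, so the yaw is about 9°. The wrist, top and scene views agree within a few mm. I'll press the long key now, stopping on force.

```bash
cat >> h.py <<'E'
def press(x,y,yaw):
    r.move_straight([x,y,.182+.098],down(yaw),rate=.2)
    hit=r.move_straight([x,y,.182+.0625],rate=.02,until_force=12)
    r.pause(.2); s=r.state(); print('hit',hit,'tip z',s['position'][2]-.182,s['ft_force'],s['clock'])
    r.move_straight([x,y,.182+.108],rate=.1)
E
python3 - <<'E'
from h import *
press(.514,.0945,np.radians(8.7))
for c in('top','scene'): save(c+'2',capture(c))
s=cv2.imread('pics/scene2.png')[180:360,180:420]
cv2.imwrite('pics/s2.png',cv2.resize(s,(800,600),interpolation=3)); print(r.state()['clock'])
E
```

```text
hit True tip z 0.06631942644436567 [-1.29610354  0.57574193  4.51577133] 7.5083
8.1833
```

View pics/s2.png

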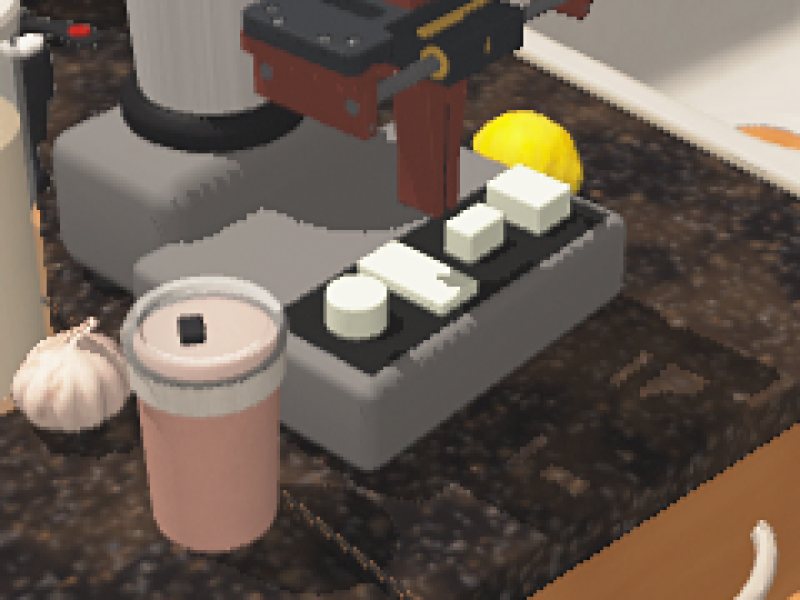

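The long key is now latched low at (420,280). The short key at (475,235) has popped up, and medium and round are still up. Round key next.

Run:
```python
from h import *
press(.511,.138,np.radians(8.7))
r.move_straight([.47,.10,.38],rate=.2)
save('scene3',capture('scene'))
s=cv2.imread('pics/scene3.png')[180:360,180:420]
cv2.imwrite('pics/s3.png',cv2.resize(s,(800,600),interpolation=3)); print(r.state()['clock'])
for n in('tumbler','lemon','garlic'): print(n,[(np.array(k['position'])*[640,480]).round(1) for k in tip_of(n,'scene')[:1]])
```

```text
hit True tip z 0.06631474785282976 [-1.33842073 -0.30980937  4.71043994] 10.2167
11.525
tumbler [array([244. , 335.2])]
lemon [array([337.3, 241.6])]
garlic [array([206.7, 300.7])]
```

View pics/s3.png

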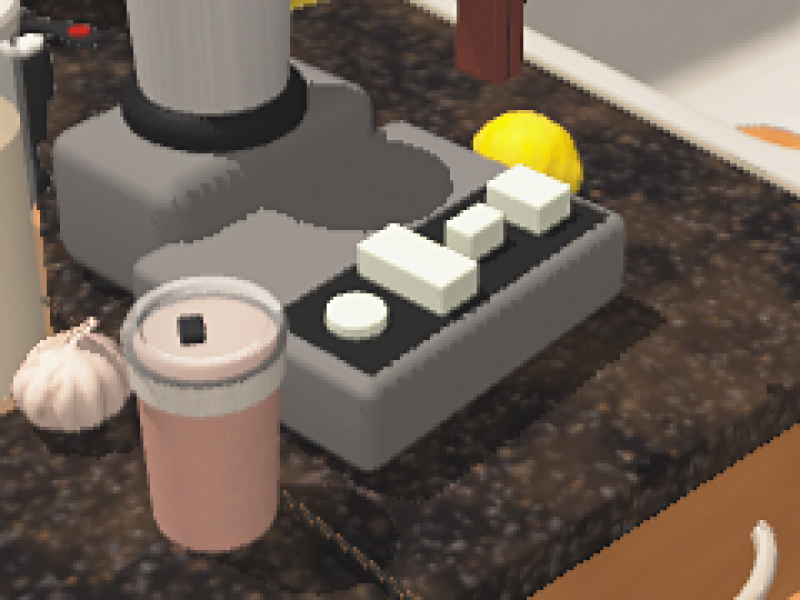

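The round key is latched down at (356,315) and the other three keys are up. The tumbler, garlic and lemon haven't moved, and the gripper is clear.

```bash
python3 -c "
from plant import r
print(r.sign_off())"
```

```text
the job is handed in; nothing more can be done
None
```

The job is handed in at about 12 s on the robot's clock: I pressed the long key until it latched and the short key popped up, then the round key, which is down with the other three up; I never pressed the medium key, and the tumbler, garlic and lemon were not disturbed.

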